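Arm the load tester and hold its test lever

ROBOT

A 7-joint arm with a two-finger parallel gripper is mounted at the origin on the work surface. World frame = base frame: x ahead of the robot, y to its left, z up, the work surface at z = 0. Lengths are in m, angles in rad, forces in N, time in s.
With the tool pointing down it reaches from about 0.425 to 0.95 m from the base axis. Payload 4.7 kg.
Tool frame: the origin (TCP) lies between the finger pads; the fingertips stand tips_ahead ahead of it and the grasp point (between the pads) lies 6 mm ahead of it (tips_ahead is the distance from the TCP to the fingertips, in m); z points along the fingers, y is the line along which they close (so a half turn about z gives the same grasp; the last joint's range is limited). The gripper opens to 85 mm and grips with 20 to 120 N. Pads are 22 mm wide; open, the fingers measure 114 mm over their backs; the gripper's body (76 mm by 85 mm) begins 54 mm behind the grasp point. The pads swing forward as they close: fully open they stand 13 mm farther back than shut.
Start: joints at [-1.338, 0.469, -0.049, 1.532, 0.024, 1.141, -0.082], TCP at [0.175, 0.652, 0.256] pointing down, gripper open.
Joint ranges: [-2.59, 2.59], [-0.33, 1.99], [-1.39, 1.29], [0.1, 2.45], [-1.04, 4.18], [0.21, 1.99], [-2.66, 2.66]. Speed limits (rad/s): [2.57, 2.57, 3.14, 3.14, 3.14, 3.14, 3.14].

INTERFACE

Orientations are given as [roll, pitch, yaw] about the fixed x, y, z axes, in that order (R = Rz(yaw) Ry(pitch) Rx(roll)).
In Python, from plant import * gives the robot as it stands. Calls block until the motion is done:
- goto(position, orientation): joint-space move of the TCP to a pose.
- move_straight(position, vel=0.15, attitude=None, contact_N=None): straight line of the TCP; attitude=None keeps the orientation; vel is the mean speed in m/s. With contact_N (N) it stops when the force on the tool has changed by that much, and returns True; else False.
- move_joints(angles): joint-space move.
- grip(opening, strength=None): opening from 0.0 (shut) to 1.0 (fully open); strength is the grip in N (None keeps the last); returns when the fingers have stopped.
- sleep(seconds).
- inverse_kinematics(position, orientation): joint angles nearest the present ones, or None.
- grab_frame(name): name is "scene" or "top"; returns a dict with "image" (480x640x3 uint8, red, green, blue), "range_z" (480x640 float32, m along the optical axis (not along the pixel's ray), 0 where there is no reading), "fx", "fy", "cx", "cy" (pixels), "dist_coeffs" ([k1, k2, p1, p2, k3] as OpenCV has them; the pictures are not rectified), "R" (3x3) and "t" (3): a world point X has camera coordinates R X + t. Camera axes: x right, y down, z forward; pixel columns grow to the right and rows downward; lengths in m; the calibration is good to about 2 mm. A picture is of the moment at which its call begins.
A pose or a line that the arm cannot do raises IKError and nothing moves.
- close_job(): hands the job in; it is judged then, once.
Trained networks look in a picture, given as the dict that the camera call returned (one of the last four; its "shot" number tells which), for a name from the list of things; names that differ only in an ending like _2 or _b are one class to them, and where a whole thing is asked for, a point or a joint stands for the part that bears it (a point fixed in the world has none). Each returns a list of dicts, best first, with "p" (0 to 1); they miss things now and then, are a little off and sometimes report something else, mostly with a low value. They report only what shows in the picture. A call takes as long as a camera call.
- masks_of(picture, label): "pixels" (480x640 bool, what is visible of it) and "extent" ([centre column, centre row, width, height] in pixels, round what is visible of it).
Readings, each from a call of its own:
- read_t(): time.
- read_joint_pos(): joint angles.
- read_joint_velocities(): joint speeds.
- read_effort(): joint torques, N m.
- read_tcp_pos(): TCP position.
- read_tcp_rot(): TCP orientation.
- read_wrist_force(): force on the tool from outside, world axes, zero at the start.
- read_torque(): the same for the moment, N m.
- read_opening(): opening from 0.0 (shut) to 1.0 (fully open).
- read_gripper_force(): force on a finger pad.
Only numpy, scipy, OpenCV 4.12 (cv2) and the standard library are available. Lean on these libraries where they do the work, as an engineer would, in place of code of your own. Each camera call takes 0.05 s, during which the arm holds its last target. There are 200 camera calls.

TASK

Take the green-handled test pin out of its wooden stand and push it fully home, upright, in the red socket of the load tester (never into the black one), then let go of it. Then flip the yellow safety catch up and right over to the side, clear of the red lever, and only then pull the lever by its bar all the way towards the tester's front and finish while holding it there, since it springs back if let go. Leave the multimeter, the bottle and the battery where they are.

Things in the scene. Friction and masses are not known exactly. Their poses are not given: they have to be found in the camera images.
- tester: Grey bench load tester, a fixed box 200 (x) x 320 (y) x 60 mm high, its top at 60 mm. Origin: centre of its underside; x runs from its front face (with a small display and lamps, nearer the robot) to its rear, y along its length, z up. On top: at +y the two sockets, at -y the lever with its catch.
- socket_red_hole0 (a point): Centre of the hole's mouth on top of the red socket, a fixed 36 x 36 x 32 mm block standing on the tester (its top 92 mm above the bench). Round vertical hole 9.6 mm wide with a 2 mm chamfer, 28 mm deep; z up. The two sockets swap places from run to run; they stand 60 mm apart along the tester and up to 40 mm across it.
- socket_black_hole0 (a point): The same on the black socket, which is not to be used.
- stand: Fixed wooden pin stand 70 x 60 x 40 mm high. Origin: centre of its underside. The pin stands upright in a 28 mm deep, 9.6 mm wide hole in the middle of its top.
- pin: Loose test pin, 70 mm long, about 40 g. Origin at its lower tip, z up along the pin: brass shaft 8 mm in diameter for the first 24 mm (chamfered foot), black collar 20 mm in diameter from 24 to 28 mm, green round grip 16 mm in diameter from 28 to 70 mm. Fully home the collar lies on the socket's top.
- pin_tip (a point): The pin's lower tip (same point as its origin).
- pin_grip (a point): Middle of the pin's green grip, 51 mm above its tip.
- catch (a joint): Angle of the yellow safety catch (rad): 0 to 0.08 at the start, lying level in front of the lever's -y arm and blocking it (the lever has some 0.2 rad of play against it); grows as its free end is lifted and flipped up and over towards the tester's -y end; stop at 2.4. It has light friction (about 1 N at the peg) and stays where it is left; safely open beyond 1.5.
- catch_hinge (a point): Point on the catch's hinge axis, which runs along the tester's x, 105 mm above the bench. Axes turn with the catch: y points along the catch to its free end.
- catch_peg (a point): Grip point on the catch's yellow peg, a 12 mm round rod along the tester's x, 48 mm from the hinge axis, 105 mm above the bench when closed. From this point it runs 14 mm to its free front end and 36 mm back to the 10 mm thick catch bar. It can be pinched from above, fingers closing along the tester's y, and turns in the fingers as it is swung in an arc.
- lever (a joint): Angle of the test lever (rad): 0 at rest, leaning 0.5 rad to the rear; grows as it is pulled towards the tester's front (-x of the tester); front stop at 1.0, leaning 0.5 rad forwards. A spring returns it: about 2 N at the bar at rest, 6 N at the stop.
- lever_hinge (a point): Point on the lever's hinge axis (along the tester's y), midway between its arms, 72 mm above the bench.
- lever_bar (a point): Centre of the lever's red cross bar: round, 18 mm in diameter, along the tester's y, 60 mm free between two 10 mm steel arms (70 mm apart), 85 mm from the hinge axis; about 147 mm above the bench at rest. It can be pinched from above with the fingers closing along the tester's x, and turns in the fingers as it is pulled in an arc.
- multimeter: Bystander: red multimeter 150 x 75 x 34 mm lying on the bench. Origin: centre of its underside.
- cleaner: Bystander: white bottle with a blue label, 56 mm in diameter, 150 mm high. Origin: centre of its underside.
- battery: Bystander: black battery block 65 x 150 x 90 mm. Origin: centre of its underside.

How it is judged:
On the way, in this order (a step that is already met when the one before it is completed fails the run):
1. the pin is fully home in the red socket and let go (horizontal distance between pin_tip and socket_red_hole0 below 0.003 m and z of pin_tip in the frame of socket_red_hole0 below -0.0215 m and angle between pin's own z axis and vertical below 0.1 rad and contact force between the fingers and pin below 0.1 N), for 0.2 s.
2. the catch is flipped over clear of the lever (beyond 1.5 rad) (value of joint catch above 1.5 rad), for 0.2 s.
3. the lever is pulled to the front (beyond 0.85 rad) (value of joint lever above 0.85 rad), for 0.3 s.
At the end, for the whole second after the job is handed in: The fingers hold the lever (over 1 N) beyond 0.85 of its 1.0 rad; the catch stays beyond 1.5 rad; the released pin stands within 0.1 rad of upright, fully home in the red socket: tip 21.5 mm or more below the mouth (24 when flush), within 3 mm of its axis (all of step 1 and value of joint lever above 0.85 rad and contact force between the fingers and lever above 1 N and value of joint catch above 1.5 rad); the arm keeps its last pose, push and grip.
It fails at once if the lever is forced (beyond 0.35 rad) while the catch is not flipped clear (below 1.2 rad) (value of joint lever above 0.35 rad and value of joint catch below 1.2 rad).
It fails at once if the pin goes into the black socket (horizontal distance between pin_tip and socket_black_hole0 below 0.005 m and z of pin_tip in the frame of socket_black_hole0 below -0.008 m).
It fails at once if the red multimeter is moved by more than 20 mm (distance of multimeter from where it was at the start of the episode above 0.02 m).
It fails at once if the bottle is moved by more than 20 mm (distance of cleaner from where it was at the start of the episode above 0.02 m).
It fails at once if the black battery is moved by more than 20 mm (distance of battery from where it was at the start of the episode above 0.02 m).
It also fails if it takes over 66 s, if anything falls off the work surface, if the arm or the gripper's body presses on something with over 40 N, if the wrist force passes 120 N, or if a joint passes its speed limit or range.

## Working session

There is one attempt and no reset: what is moved stays moved. The work goes in short steps, each a Python script; the robot and the scene stay as the last script left them, time stands still between calls to the robot, and variables do not carry over. Pictures are saved under pics/ and viewed, at most 10 in all, crops included, and the job is handed in when it is done.

```bash
ls; mkdir -p pics
cat > h.py <<'E'
from plant import *
import numpy as np, cv2
def cloud(f):
    K=np.array([[f["fx"],0,f["cx"]],[0,f["fy"],f["cy"]],[0,0,1]])
    u,v=np.meshgrid(np.arange(640.),np.arange(480.))
    n=cv2.undistortPoints(np.stack([u,v],-1).reshape(-1,1,2),K,np.array(f["dist_coeffs"])).reshape(480,640,2)
    z=f["range_z"].astype(float)
    P=np.dstack([n*z[...,None],z])
    W=(P-np.array(f["t"]))@np.array(f["R"])
    W[z==0]=np.nan
    return W
def save(f,n): cv2.imwrite("pics/"+n,cv2.cvtColor(f["image"],cv2.COLOR_RGB2BGR))
E
python3 - <<'E'
from h import *
for c in ("scene","top"):
    f=grab_frame(c); save(f,c+"1.png"); W=cloud(f); print(c,"cam at",-np.array(f["R"]).T@np.array(f["t"]))
    np.savez(c+".npz",W=W,im=f["image"])
    for n in ["tester","socket_red_hole0","socket_black_hole0","stand","pin","catch","lever","catch_peg","lever_bar","multimeter","cleaner","battery"]:
        try:
            for m in masks_of(f,n)[:2]:
                w=W[m["pixels"]]; w=w[~np.isnan(w[:,0])]
                print(n,round(m["p"],2),np.round(m["extent"]),len(w),np.round(np.percentile(w,[3,50,97],axis=0),3).tolist() if len(w) else "")
        except Exception as e: print(n,e)
print(read_t(),read_tcp_rot())
import plant; print(tips_ahead if 'tips_ahead' in globals() else '')
E
```

```text
pics
plant.py
scene cam at [1.06539967 0.49451666 0.73598326]
tester 0.69 [478. 318.  52.  49.] 1226 [[0.42, 0.252, 0.004], [0.472, 0.287, 0.039], [0.487, 0.31, 0.043]]
tester 0.65 [356. 271. 155. 136.] 10290 [[0.456, -0.134, 0.018], [0.583, 0.032, 0.062], [0.66, 0.172, 0.116]]
socket_red_hole0 0.97 [388. 281.  24.  27.] 524 [[0.53, 0.101, 0.062], [0.563, 0.131, 0.089], [0.576, 0.147, 0.095]]
socket_black_hole0 0.75 [371. 262.  24.  27.] 438 [[0.528, 0.05, 0.064], [0.551, 0.074, 0.089], [0.563, 0.088, 0.095]]
stand 0.73 [480. 320.  45.  47.] 1276 [[0.419, 0.251, 0.003], [0.469, 0.287, 0.039], [0.487, 0.31, 0.043]]
stand 0.38 [484. 305.  17.  26.] 184 [[0.446, 0.272, 0.042], [0.457, 0.281, 0.067], [0.461, 0.287, 0.087]]
pin 0.62 [239. 288.  63.  81.] 3127 [[0.753, -0.156, 0.006], [0.796, -0.054, 0.09], [0.827, -0.009, 0.093]]
pin 0.45 [484. 303.  13.  16.] 146 [[0.449, 0.275, 0.045], [0.458, 0.282, 0.07], [0.46, 0.287, 0.088]]
catch 0.44 [331. 219.  34.  15.] 220 [[0.473, -0.116, 0.061], [0.541, -0.058, 0.113], [0.594, -0.041, 0.155]]
catch 0.38 [479. 320.  50.  48.] 1248 [[0.419, 0.2
[... 2130 characters left out ...]
.] 249 [[0.506, -0.109, 0.105], [0.548, -0.064, 0.112], [0.56, -0.052, 0.117]]
lever_bar 0.91 [322. 243.  39.  29.] 442 [[0.564, -0.089, 0.079], [0.593, -0.047, 0.151], [0.607, -0.01, 0.158]]
lever_bar 0.59 [335. 269.  32.  30.] 215 [[0.506, -0.109, 0.106], [0.547, -0.063, 0.112], [0.558, -0.054, 0.117]]
multimeter 0.82 [471. 307.  47.  68.] 2162 [[0.387, -0.45, 0.009], [0.454, -0.405, 0.033], [0.524, -0.366, 0.04]]
cleaner 0.69 [153. 200.  33.  34.] 779 [[0.664, 0.318, 0.008], [0.682, 0.336, 0.096], [0.71, 0.365, 0.151]]
battery 0.88 [337. 168.  67.  50.] 2269 [[0.742, -0.154, 0.017], [0.772, -0.086, 0.088], [0.816, -0.016, 0.094]]
1.3 [ 3.14150398e+00 -2.50313394e-05  2.87976991e+00]
0.025
```

Run:
```python
import numpy as np,cv2
a=np.load("scene.npz");b=np.load("top.npz")
A=cv2.resize(a["im"][190:350,270:510,::-1],(792,528),interpolation=cv2.INTER_CUBIC); cv2.imwrite("pics/sc_crop.png",A)
B=cv2.resize(b["im"][190:340,150:390,::-1],(800,500),interpolation=cv2.INTER_CUBIC); cv2.imwrite("pics/tp_crop.png",B)
# tester yaw from top face points; both cams
for n,d in(("scene",a),("top",b)):
    W=d["W"].reshape(-1,3); 
    def sel(z0,z1,x0,x1,y0,y1): 
        with np.errstate(invalid='ignore'):
            return W[(W[:,2]>z0)&(W[:,2]<z1)&(W[:,0]>x0)&(W[:,0]<x1)&(W[:,1]>y0)&(W[:,1]<y1)]
    for nm,s in (("tester",(.052,.068,.4,.7,-.2,.22)),("stand",(.034,.046,.4,.5,.23,.33)),("redS",(.086,.1,.53,.59,.1,.15)),("blkS",(.086,.1,.51,.575,.04,.093)),("bar",(.143,.17,.56,.63,-.1,.01)),("catch",(.1,.125,.48,.58,-.14,-.03)),("pintop",(.084,.1,.42,.49,.25,.31))):
        p=sel(*s); 
        if len(p)<3: print(n,nm,len(p)); continue
        c,wh,an=cv2.minAreaRect(p[:,:2].astype(np.float32)*1000); print(n,nm,len(p),np.round(c,1),np.round(wh,1),round(an,1),"med",np.round(np.median(p,0),4))
```

```text
scene tester 7949 [545.4   8. ] [321.5 201.7] 81.8 med [0.5728 0.031  0.0619]
scene stand 824 [450.8 280.3] [62.1 75.2] 89.2 med [0.46   0.2859 0.0405]
scene redS 294 [555.8 127. ] [38.6 38.8] 82.7 med [0.5591 0.1286 0.0931]
scene blkS 262 [542.8  68.6] [38.2 38.5] 81.1 med [0.5458 0.0698 0.0932]
scene bar 268 [600.  -48.8] [84.2 15.9] 81.7 med [ 0.6025 -0.0443  0.1547]
scene catch 195 [528.3 -86.2] [72.3 59.5] 81.4 med [ 0.5454 -0.0579  0.1135]
scene pintop 39 [453.3 280.8] [14.8 13.7] 41.2 med [0.4522 0.2803 0.0866]
top tester 10367 [544.3   6.7] [320.6 202.8] 81.7 med [0.532  0.0103 0.0596]
top stand 713 [449.1 279.1] [70.1 62.5] 0.0 med [0.447  0.2761 0.0392]
top redS 240 [556.4 125.9] [36.6 36.5] 83.3 med [0.5565 0.1256 0.0911]
top blkS 244 [542.8  67.2] [36.7 36.6] 82.8 med [0.5431 0.0674 0.091 ]
top bar 314 [597.8 -51. ] [86.7 18.5] 81.0 med [ 0.5965 -0.0517  0.1531]
top catch 344 [544.7 -79.4] [54.6 92.8] 30.9 med [ 0.5491 -0.0778  0.1115]
top pintop 19 [448.5 279.4] [13.5 11. ] 49.5 med [0.4479 0.2793 0.0853]
```

View pics/sc_crop.png

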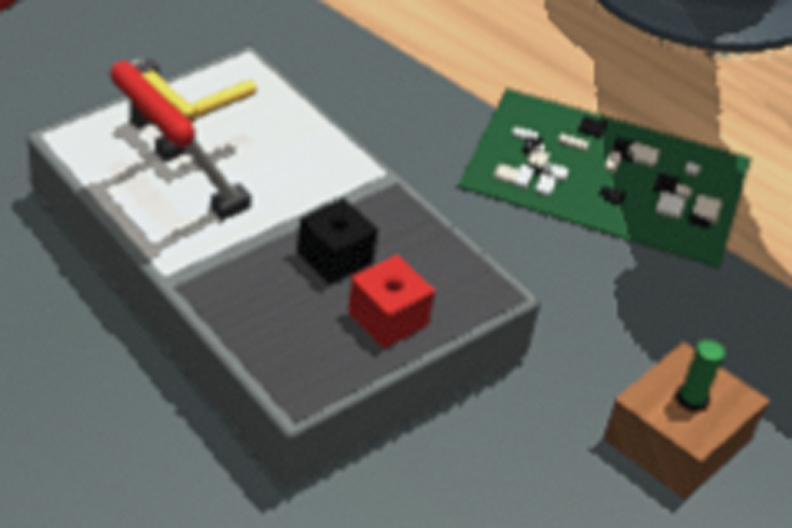

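View pics/tp_crop.png

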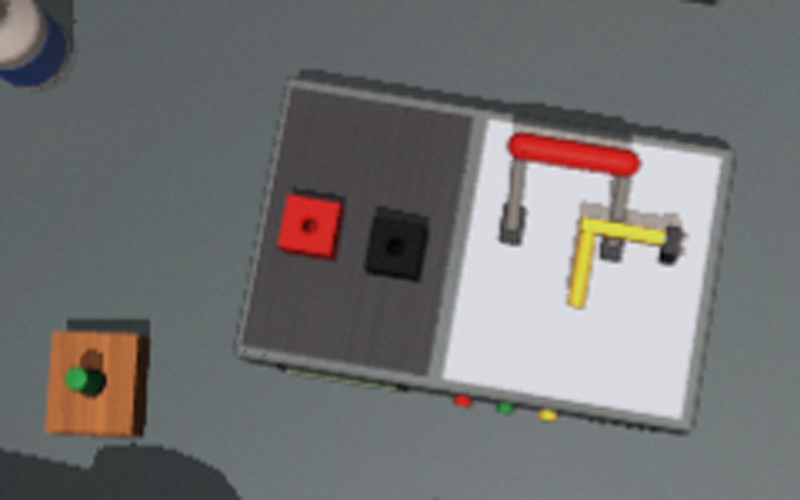

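The scene crop shows the red socket at about (392,300), the black one at (337,240), the green pin in its stand at (705,370), and the yellow catch in front of the red lever at (190,100). The top crop agrees: red (310,225), black (397,245), peg end (576,300), bar (573,155). The measured sizes and heights match the description, with the tester yawed about −8.25°.

```bash
cat >> h.py <<'E'
TH=np.deg2rad(-8.25); C=np.array([.5449,.0074])
EX=np.array([np.cos(TH),np.sin(TH)]); EY=np.array([-np.sin(TH),np.cos(TH)])
def T2W(x,y,z): return [*(C+x*EX+y*EY),z]
def toT(P): P=np.asarray(P); return np.column_stack([(P[:,:2]-C)@EX,(P[:,:2]-C)@EY,P[:,2]])
YAW=np.pi+TH
DOWN=[np.pi,0,YAW]
E
python3 - <<'E'
from h import *
for n in("scene","top"):
    d=np.load(n+".npz");W=d["W"];hsv=cv2.cvtColor(d["im"],cv2.COLOR_RGB2HSV)
    T=toT(W.reshape(-1,3)).reshape(W.shape)
    reg=(abs(T[...,0])<.12)&(abs(T[...,1])<.17)
    y=(hsv[...,0]>20)&(hsv[...,0]<35)&(hsv[...,1]>120)&reg&(T[...,2]>.09)&(T[...,2]<.13)
    p=T[y]; peg=p[p[:,0]<np.percentile(p[:,0],50)]
    print(n,"yellow",np.round(np.percentile(p,[0,2,50,98,100],axis=0)*1e3,1).tolist())
    for a in np.arange(-.05,.06,.01):
        q=p[(p[:,0]>=a)&(p[:,0]<a+.01)]
        if len(q): print("  x%.2f"%a,len(q),np.round([q[:,1].min()*1e3,q[:,1].max()*1e3,q[:,2].max()*1e3],1))
    b=((hsv[...,0]<8)|(hsv[...,0]>172))&(hsv[...,1]>150)&reg&(T[...,2]>.12)
    p=T[b]; print(" bar",np.round(np.percentile(p,[1,50,99],axis=0)*1e3,1).tolist())
    k=(T[...,2]>.065)&(T[...,2]<.085)&reg&(T[...,1]<0)
    s=(T[...,2]>.086)&(T[...,2]<.1)&(T[...,1]>.03)&reg
    h=s&0 if False else None
q0=read_joint_pos()
for p,o in ((([.4505,.28,.2]),DOWN),([.556,.1265,.2],DOWN),(T2W(0,-.06,.2),DOWN),(T2W(0,-.05,.2),[np.pi,0,TH+np.pi/2])):
    q=inverse_kinematics(p,o); print(None if q is None else np.round(q,2))
E
```

```text
scene yellow [[-28.7, -117.7, 108.9], [-27.2, -114.7, 109.8], [11.3, -64.4, 113.7], [26.6, -59.8, 116.3], [26.9, -58.7, 117.5]]
  x-0.03 12 [-67.1 -58.7 115.7]
  x-0.02 15 [-67.8 -61.1 116.1]
  x-0.01 14 [-68.  -61.  115.6]
  x0.00 16 [-65.7 -60.3 117.5]
  x0.01 16 [-117.7  -59.7  116.2]
  x0.02 44 [-116.   -59.   116.6]
 bar [[57.7, -87.4, 144.8], [66.1, -42.6, 154.6], [70.4, -6.8, 158.3]]
top yellow [[-32.3, -118.3, 92.9], [-29.7, -116.1, 105.4], [17.8, -70.8, 112.3], [27.2, -62.4, 117.3], [30.8, -62.0, 120.9]]
  x-0.04 4 [-71.1 -66.4 116. ]
  x-0.03 21 [-71.9 -62.8 115.3]
  x-0.02 18 [-71.1 -62.4 117.4]
  x-0.01 21 [-71.9 -62.  120.6]
  x0.00 21 [-71.9 -62.4 115.6]
  x0.01 46 [-116.8  -62.1  120.9]
  x0.02 81 [-118.3  -62.1  118.1]
  x0.03 1 [-86.4 -86.4  92.9]
 bar [[52.5, -90.2, 146.4], [60.2, -50.0, 153.5], [69.1, -9.8, 159.7]]
[-0.72  0.29  0.1   1.94 -0.04  0.91  0.83]
[-0.52  0.36  0.28  1.86 -0.12  0.94  1.24]
[-0.45  0.34  0.59  1.95 -0.24  0.92  1.68]
[-0.59  0.37  0.75  1.95 -0.31  0.94  0.17]
```

Run:
```python
from h import *
P=np.array([.4502,.2799])
grip(.6,40)
goto([*P,.17],DOWN)
print(move_straight([*P,.076],vel=.1,contact_N=8), read_tcp_pos())
grip(0,40); print("open",read_opening(),read_gripper_force())
move_straight([*P,.22],vel=.12)
S=np.array([.5562,.1267])
goto([*S,.22],DOWN)
print(read_opening(),read_gripper_force(),read_tcp_pos(),read_wrist_force(),read_t())
for c in("scene","top"):
    f=grab_frame(c); np.savez(c+"2.npz",W=cloud(f),im=f["image"]); W=cloud(f)
    hsv=cv2.cvtColor(f["image"],cv2.COLOR_RGB2HSV)
    g=(hsv[...,0]>45)&(hsv[...,0]<85)&(hsv[...,1]>100)&(abs(W[...,0]-S[0])<.04)&(abs(W[...,1]-S[1])<.04)&(W[...,2]>.13)
    print(c,g.sum(),np.round(np.percentile(W[g],[2,50,98],axis=0),4).tolist() if g.sum() else "")
    x0,y0=(340,200) if c=="scene" else (180,200)
    cv2.imwrite(f"pics/{c}2.png",cv2.resize(f["image"][y0:y0+120,x0:x0+120,::-1],(480,480),interpolation=cv2.INTER_CUBIC))
```

```text
False [0.45063675 0.28017548 0.07653374]
open 0.1775223933514603 38.945905566215515
0.17347843718424974 38.938060998916626 [0.55558949 0.12769495 0.21941317] [-0.04109286  1.3132596  -0.78205748] 7.0833
scene 83 [[0.5535, 0.12, 0.1886], [0.5621, 0.1271, 0.2149], [0.5657, 0.1345, 0.2354]]
top 0
```

View pics/scene2.png

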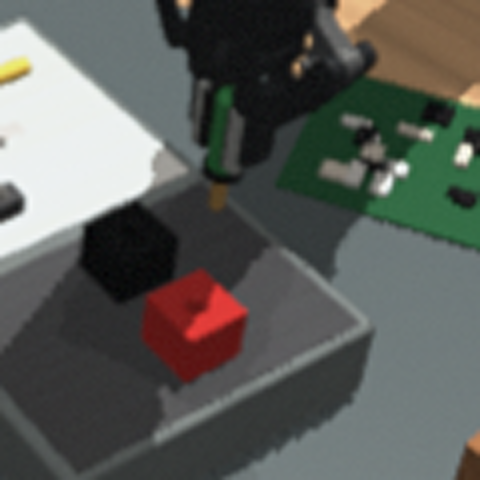

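The picture shows the pin upright in the fingers at about (219,180), above the red block at (195,320). Next I correct the small tracking offset and insert it.

Run:
```python
from h import *
S=np.array([.5562,.1267])
move_straight([*S,.162],vel=.1); sleep(.2)
e=S-np.array(read_tcp_pos())[:2]; print("err mm",e*1e3)
cmd=S+e
move_straight([*cmd,.162],vel=.03); sleep(.1); print(read_tcp_pos())
hit=move_straight([*cmd,.1285],vel=.03,contact_N=8); print(hit,read_tcp_pos(),read_wrist_force(),read_t())
```

```text
err mm [-0.45834242 -0.10833057]
[0.55574529 0.12659074 0.16207804]
False [0.55599599 0.12649872 0.12859898] [ 1.9628043  -0.31536935 -0.1714874 ] 9.7333
```

Run:
```python
from h import *
p=read_tcp_pos()
print(move_straight([p[0],p[1],.1255],vel=.02,contact_N=10),read_tcp_pos(),read_wrist_force())
grip(.45); sleep(.1); p=read_tcp_pos()
move_straight([p[0],p[1],.24],vel=.12)
goto(T2W(-.017,-.066,.24),DOWN); sleep(.3)
print(read_tcp_pos(),np.array(T2W(-.017,-.066,.24)),read_t())
for c in("scene","top"):
    f=grab_frame(c); W=cloud(f); hsv=cv2.cvtColor(f["image"],cv2.COLOR_RGB2HSV)
    g=(hsv[...,0]>45)&(hsv[...,0]<85)&(hsv[...,1]>100)&(abs(W[...,0]-.556)<.04)&(abs(W[...,1]-.127)<.04)&(W[...,2]>.08)
    print(c,g.sum(),np.round(np.percentile(W[g],[2,50,98],axis=0),4).tolist() if g.sum() else "")
    x0,y0=(270,190) if c=="scene" else (200,190)
    cv2.imwrite(f"pics/{c}3.png",cv2.resize(f["image"][y0:y0+130,x0:x0+170,::-1],(680,520),interpolation=cv2.INTER_CUBIC))
```

```text
True [0.55620647 0.12645029 0.12855085] [-1.87544506 -0.41015928  6.07313018]
[ 0.51896201 -0.05409787  0.23981594] [ 0.51860541 -0.05547762  0.24      ] 12.5417
scene 136 [[0.5509, 0.1222, 0.0968], [0.5611, 0.1302, 0.1236], [0.5644, 0.1351, 0.1401]]
top 55 [[0.5476, 0.1186, 0.1059], [0.5537, 0.1248, 0.135], [0.5606, 0.1325, 0.1427]]
```

View pics/scene3.png

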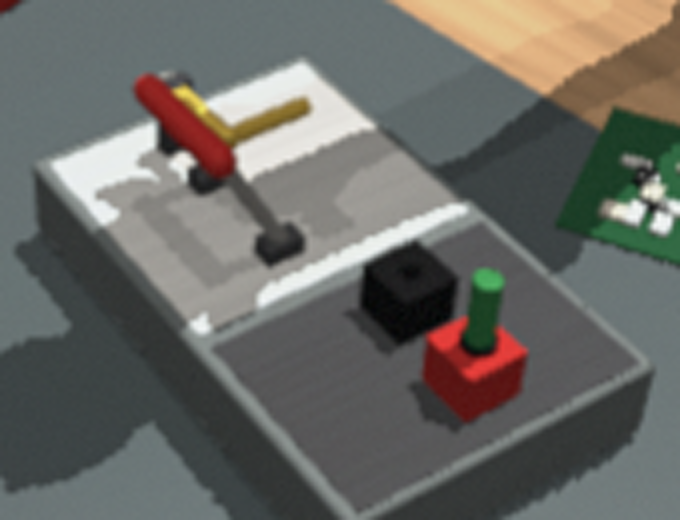

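The pin stands upright with its collar on the red socket (485,310), and the black socket is empty. Next is the catch: pinch the peg and swing it in an arc.

Run:
```python
from h import *
print(move_straight(T2W(-.017,-.066,.111),vel=.12,contact_N=8))
grip(0,25); print("open",read_opening(),read_gripper_force(),read_tcp_pos(),T2W(-.017,-.066,.111))
for a in np.arange(.25,2.11,.2):
    move_straight(T2W(-.017,-.114+.048*np.cos(a),.111+.048*np.sin(a)),vel=.1)
    F=read_wrist_force(); print(round(a,2),np.round(F,1),round(read_opening(),3))
    if np.linalg.norm(F)>30: print("STOP"); break
print(read_tcp_pos(),read_t())
f=grab_frame("scene"); cv2.imwrite("pics/scene4.png",cv2.resize(f["image"][170:300,240:410,::-1],(680,520),interpolation=cv2.INTER_CUBIC))
```

```text
False
open 0.13169240992410433 25.05153715610504 [ 0.51887382 -0.05718539  0.11149901] [np.float64(0.5186054133726478), np.float64(-0.055477616956248185), 0.111]
0.25 [ 0.1 -5.8 -0.7] 0.129
0.45 [ 0.6 -5.7 -1.2] 0.129
0.65 [ 0.9 -5.  -1.3] 0.131
0.85 [ 0.8 -2.9 -0.9] 0.129
1.05 [-0.4  3.   4.6] 0.124
1.25 [-1.6  7.5 10.9] 0.13
1.45 [-3.6  5.7 13. ] 0.13
1.65 [-1.8  1.7  8.3] 0.128
1.85 [-1.   0.5  5.9] 0.129
2.05 [-1.5 -1.8  5.8] 0.127
[ 0.50850513 -0.12582304  0.15386151] 16.7333
```

View pics/scene4.png

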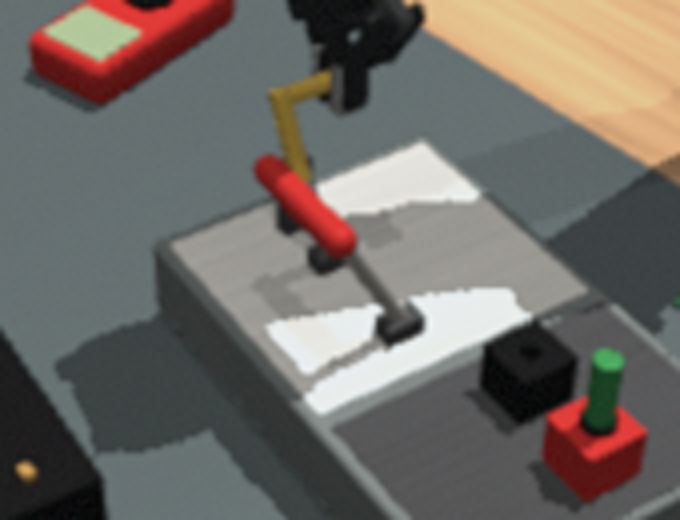

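The catch stands past vertical towards −y, with its peg at about (330,85). Now I release it and take the lever.

Run:
```python
from h import *
grip(.4); p=read_tcp_pos(); move_straight([p[0],p[1],.27],vel=.15)
L=[np.pi,0,TH+np.pi/2]; yb=-.0485
goto(T2W(.061,yb,.27),L); grip(.6); sleep(.1)
f=grab_frame("scene"); cv2.imwrite("pics/scene5.png",cv2.resize(f["image"][170:300,240:410,::-1],(680,520),interpolation=cv2.INTER_CUBIC))
print(read_tcp_pos(),T2W(.061,yb,.27))
print(move_straight(T2W(.061,yb,.153),vel=.1,contact_N=8),read_tcp_pos())
grip(0,60); print("open",read_opening(),read_gripper_force(),toT([read_tcp_pos()]),read_t())
```

```text
[ 0.59828102 -0.04943374  0.27006629] [np.float64(0.5983093424294278), np.float64(-0.049351142202215946), 0.27]
False [ 0.59882213 -0.04942558  0.15371764]
open 0.18885933412543562 58.44728350639343 [[ 0.06220313 -0.04848118  0.15379752]] 21.675
```

View pics/scene5.png

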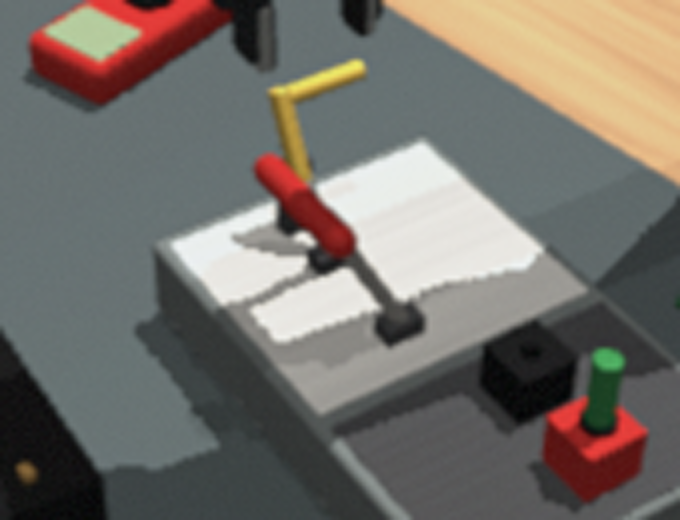

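The catch stays open past vertical (peg at 360,70), the pin is still home, and the fingers hold the bar. Now I pull.

Run:
```python
from h import *
x0=.0212
for a in [.12,.24,.36,.48,.6,.72,.84,.93,1.0]:
    move_straight(T2W(x0+.085*np.sin(.5-a),-.0485,.078+.085*np.cos(.5-a)),vel=.1)
    F=read_wrist_force(); print(a,np.round(F,1),round(read_opening(),3))
    if np.linalg.norm(F)>40: print("STOP"); break
sleep(.6)
print(toT([read_tcp_pos()]),read_gripper_force(),read_wrist_force(),read_t())
f=grab_frame("scene"); cv2.imwrite("pics/scene6.png",cv2.resize(f["image"][170:300,240:410,::-1],(680,520),interpolation=cv2.INTER_CUBIC))
W=cloud(f);T=toT(W.reshape(-1,3)).reshape(W.shape);hsv=cv2.cvtColor(f["image"],cv2.COLOR_RGB2HSV)
b=((hsv[...,0]<8)|(hsv[...,0]>172))&(hsv[...,1]>150)&(abs(T[...,0])<.1)&(T[...,1]<.02)&(T[...,1]>-.12)&(T[...,2]>.12)
print(b.sum(),np.round(np.percentile(T[b],[2,50,98],axis=0),4).tolist() if b.sum() else "")
```

```text
0.12 [ 7.9 -1.2 -4.9] 0.188
0.24 [ 6.3 -1.   4.2] 0.187
0.36 [ 6.7 -1.2  5.2] 0.188
0.48 [ 8.7 -1.6  8.4] 0.184
0.6 [ 8.6 -1.7 14.5] 0.189
0.72 [ 6.2 -0.4 14.5] 0.186
0.84 [ 5.1 -1.2 11.9] 0.187
0.93 [ 6.1 -1.  11.7] 0.186
1.0 [ 5.8 -1.3  9.1] 0.19
[[-0.01469735 -0.04852254  0.15572347]] 66.19368553161621 [ 5.44152645 -0.24849131 10.48221379] 24.525
110 [[-0.0221, -0.0505, 0.1472], [-0.0127, -0.0238, 0.1568], [-0.0064, -0.0072, 0.1606]]
```

View pics/scene6.png

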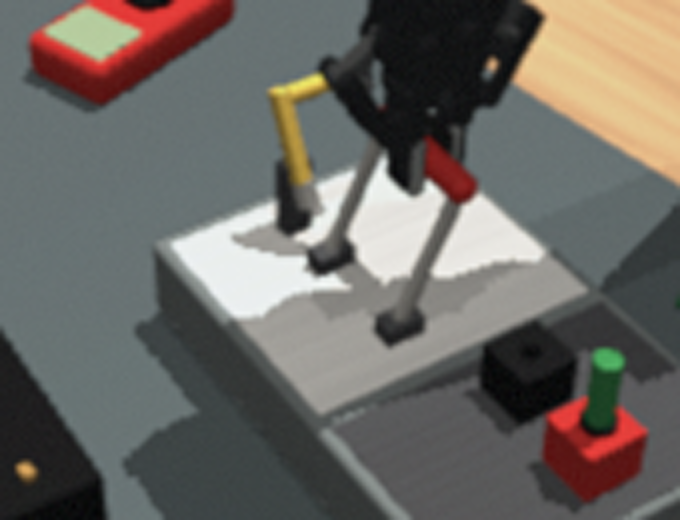

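The lever leans forward in the fingers at about 0.93 rad. I'll pull a little further for margin, then hand in.

Run:
```python
from h import *
move_straight(T2W(-.027,-.0485,.1515),vel=.05); sleep(.5)
x=toT([read_tcp_pos()])[0]; F=read_wrist_force()
print(x,"lever~",.5+np.arcsin((.0207-x[0])/.085),F,read_gripper_force(),read_opening(),read_t())
if np.linalg.norm(F)<45 and .5+np.arcsin((.0207-x[0])/.085)>.9: print(close_job())
```

```text
[-0.01901114 -0.04851327  0.15418729] lever~ 0.9861097852967331 [15.68492712 -3.22613245 -3.31212611] 64.03622388839722 0.18172912316306747 25.375
the job is handed in; nothing more can be done
None
```

I handed the job in at about 25 s: the pin is home in the red socket and released, the catch is flipped clear at about 2 rad, and the gripper is holding the lever at its front stop (about 0.99 rad by my estimate); the verdict itself was not reported back.

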